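Set the odd option lever with a stylus and switch the drive on

TASK

Take the stylus out of its stand and, working with its tip under the clear guard, flip the one option lever that leans towards you so that it leans away like the other five, which stay as they are. Only then press the raised near end of the main rocker with the stylus until it snaps over, and put the stylus back in its stand, tip down and fully home. Never work the switches with the gripper's fingers, and leave the other things on the bench alone.

Things in the scene. Friction and masses are not known exactly. Their poses are not given: they have to be found in the camera images.
- stylus_handle (a point): centre of the stylus's black square handle, 14 x 14 mm, 60 mm long. The stylus, a straight 130 mm rod of about 60 g, stands tip down in the stand and lifts out upwards. Below the handle: a collar 22 mm across, 4 mm thick, then an 8 mm steel shaft 66 mm long. z runs along the rod from tip to handle, x and y are square to the handle's flats
- stylus_tip (a point): the very end of the stylus, 100 mm from the handle's centre along the rod; same axes. The end is a half ball of 4 mm radius
- stand_mouth (a point): centre of the mouth of the stand's vertical well, in its top, 70 mm above the bench. Stand: fixed dark steel block 56 x 56 x 70 mm with one through well 14 mm in diameter, rim chamfered 2 mm. When the stylus is home its collar rests on the top and its tip is 66 mm below this point. The stand may be left or right of the drive unit
- drive: the drive unit: fixed low grey box, 200 (x) by 340 (y) mm, deck 60 mm above the bench; origin on the bench right under the middle of the option row, the box reaching from x -90 to +110 mm. x points away from the robot side, y along the row. Six option levers stand at x 0, y -65, -39, -13, 13, 39, 65 mm, on a dark strip. Low fins and terminals along the rear, x 75 to 105 mm, reach 76 mm above the bench
- guard_front (a point): middle of the lower front edge of the fixed clear plastic guard over the option row, axes as the drive unit's. Guard: 5 mm thick, 188 mm along y, from here 54 mm to the rear (drive x -32 to +22), underside 140 mm above the bench, on 4 mm steel cheeks at drive y -92 and +92, x -18 to 22. Open to the robot side: the stylus reaches the levers leaning, passing under this edge
- seat_odd: black seat of the odd option lever: 36 (x) by 22 (y) by 6 mm high, fixed on the deck; origin at the centre of its underside, axes as the drive unit's. The lever is pivoted at the centre of its top, 66 mm above the bench. Any of the six places in the row can be the odd one's
- lever_odd_tip (a point): middle of the top end of the odd option lever, which alone leans towards the robot side. Lever: white, 6 mm thick, 12 mm wide along the row, 26 mm from pivot to top; its z runs along the lever
- lever_odd (a joint): angle of the odd lever: -0.45 rad leaning to the robot side (start), 0 upright, +0.45 leaning away like the other five. A snap switch: it resists with up to about 2 N at mid-lever until past upright, then springs over to its stop
- rocker_module: grey base plate of the main rocker, 56 x 44 x 8 mm, fixed on the deck at one end of the row (left or right, outside the guard), about 132 mm from the row's middle and 15 to 45 mm nearer the robot than the row; origin at the centre of its underside, x from near to far end. A like plate with a round dial at the row's other end has no part in the job
- rocker_near (a point): top of the near half of the main rocker, 16 mm from the pivot line, where to press; raised at the start. Rocker: black, 41 mm long (x), 26 mm wide, shallow V on top; pivot line along y, 68 mm above the bench, through the middle of the plate
- rocker (a joint): angle of the main rocker: -0.25 rad near end up (off, start), +0.25 near end down (on). A snap switch: pressed at the near end it resists with up to about 3 N until past level (this end is then 4 mm lower than at the start), then springs to its stop (8 mm lower)
- lever_a (a joint): angle of one of the five other option levers (same make as the odd one): stays at about +0.45 rad, leaning away from the robot side
- lever_b (a joint): angle of one of the five other option levers (same make as the odd one): stays at about +0.45 rad, leaning away from the robot side
- lever_c (a joint): angle of one of the five other option levers (same make as the odd one): stays at about +0.45 rad, leaning away from the robot side
- lever_d (a joint): angle of one of the five other option levers (same make as the odd one): stays at about +0.45 rad, leaning away from the robot side
- lever_e (a joint): angle of one of the five other option levers (same make as the odd one): stays at about +0.45 rad, leaning away from the robot side
- multimeter: black hand-held multimeter lying flat, 150 x 75 x 40 mm, left or right of the drive unit, where the stand is not; a bystander, to be left alone; origin at its underside
- mouse: black computer mouse, 100 x 58 x 33 mm, in front of the drive unit; a bystander, to be left alone; origin at its underside
- screwdriver: screwdriver lying in front of the drive unit, about 200 mm long; a bystander, to be left alone; origin at its underside
- servo: small black servo motor, 54 x 20 x 41 mm, in front of the drive unit; a bystander, to be left alone; origin at its underside
- phone: phone lying flat, 150 x 72 x 9 mm, beyond the unit; a bystander, to be left alone; origin at its underside
- mug: white mug, 80 mm wide, 92 mm tall, beyond the unit; a bystander, to be left alone; origin at its underside
Mind the look-alikes: they are no part of the job. What is shaped like the part that bears stylus_handle but blue or purple is not meant.

How it is judged:
On the way, in this order (a step that is already met when the one before it is completed fails the run):
1. the stylus is out of its stand (z of stylus_tip in the frame of stand_mouth above 0 m and value of joint lever_odd below -0.2 rad and value of joint rocker below -0.12 rad), for 0.1 s.
2. the odd lever has been flipped to lean away, the stylus out of its stand, the main rocker still off (z of stylus_tip in the frame of stand_mouth above 0 m and value of joint lever_odd above 0.3 rad and value of joint rocker below -0.12 rad), for 0.1 s.
3. the main rocker has been snapped on, the stylus out of its stand, the odd lever still flipped (z of stylus_tip in the frame of stand_mouth above 0 m and value of joint lever_odd above 0.3 rad and value of joint rocker above 0.15 rad), for 0.1 s.
At the end, for the whole second after the job is handed in: All six option levers lean away from the robot side (each beyond +0.3 rad), the main rocker is on (beyond +0.15 rad), and the stylus stands in its stand's well, released: its tip at least 62 mm below the mouth, tip and handle centre within 8 mm of the well's axis, less than 0.12 rad from vertical (horizontal distance between each of stylus_handle, stylus_tip and stand_mouth below 0.008 m and angle between stylus_handle's own z axis and vertical below 0.12 rad and z of stylus_tip in the frame of stand_mouth below -0.062 m and value of joint each of lever_odd, lever_a, lever_b, lever_c, lever_d, lever_e above 0.3 rad and value of joint rocker above 0.15 rad); the robot touches nothing.
It fails at once if the fingers touch the odd lever or the main rocker (contact force between the fingers and seat_odd above 0.5 N or contact force between the fingers and rocker_module above 0.5 N).
It fails at once if one of the other five levers is flipped (value of joint any of lever_a, lever_b, lever_c, lever_d, lever_e below 0 rad).
It fails at once if a bystander is displaced by more than 30 mm (distance of any of multimeter, mouse, screwdriver, servo, phone, mug from where it was at the start of the episode above 0.03 m).
It also fails if it takes over 58 s, if anything falls off the work surface, if the arm or the gripper's body presses on something with over 40 N, if the wrist force passes 120 N, or if a joint passes its speed limit or range.

ROBOT

A 6-joint arm with a two-finger parallel gripper is mounted at the origin on the work surface. World frame = base frame: x ahead of the robot, y to its left, z up, the work surface at z = 0. Lengths are in m, angles in rad, forces in N, time in s.
With the tool pointing down it reaches from about 0.35 to 0.85 m from the base axis. Payload 8.1 kg.
Tool frame: the origin (TCP) lies at the very end of the fingers, on their centre line; the grasp point (between the pads) lies 19 mm behind it; z points along the fingers, y is the line along which they close (so a half turn about z gives the same grasp; the last joint's range is limited). The gripper opens to 93 mm and grips with 3 to 60 N. Pads are 15 mm wide; open, the fingers measure 128 mm over their backs; the gripper's body (75 mm by 188 mm) begins 65 mm behind the grasp point.
Start: joints at [1.239, 0.13, 1.488, -0, 1.523, -0.085], TCP at [0.147, 0.582, 0.219] pointing down, gripper open.
Joint ranges: [-2.96, 2.96], [-0.89, 2.26], [0.02, 2.5], [-1.34, 4.48], [0, 2.73], [-2.66, 2.66]. Speed limits (rad/s): [2.39, 2.39, 2.79, 3.14, 3.14, 3.14].

INTERFACE

Orientations are given as a rotation vector (axis times angle).
In Python, from plant import robot gives the robot as it stands. The module is installed in compiled form; this text tells all that it offers.
- The arm moves only by the tool play_rows, never from a script. Its argument "increments" is text: rows parted by semicolons, each of 5 numbers parted by spaces: the shift along the tool's x, y, z in mm, then the turn about the tool's z in degrees, then the closure, from -1 (fully open) to 1 (shut). In form: dx dy dz yaw claw; .... A call has 1 to 20 rows; each row is the pose to reach, as a shift and turn from the pose commanded when the call began, along the tool's axes at that moment; what a row does not reach only later rows make up. A row lasts 1/10 s, in which the tool goes at most 50 mm and 8.59 degrees, less where a joint would pass 70% of its speed; a pose out of reach is approached as far as the arm can. A call with a gripper value outside its range is refused whole. The fingers move at their own pace and stop on an object; "force" is the grip in N (left out, the last holds). Time passes only in rows, so rows that repeat a pose let the fingers close. It gives the time, the measured TCP pose, the force, the opening and the grip force at its end, in the units of the state.
- robot.read_state(): the state, without advancing time (a new reading comes with each control period).
- robot.read_camera(name): name is "scene" or "top"; returns the picture (384x512x3 uint8, blue, green, red); there is no depth.
- robot.calibration(name): a dict with "vertical_fov" (degrees; the focal length in pixels is half the picture's height over the tangent of half this angle, whatever the lens; pixels are square), "cx", "cy" (the principal point, pixels), "D" ([k1, k2, p1, p2, k3] as OpenCV has them; the pictures are not rectified), "rvec" (rotation vector, rad) and "tvec" (3), from world to camera coordinates, as OpenCV has them. Camera axes: x right, y down, z forward; pixel columns grow to the right and rows downward; lengths in m; the calibration is good to about 2 mm. A picture is of the moment at which its call begins. calibration takes no time and is no camera call.
- robot.close_job(): hands the job in; it is judged then, once.
Trained networks look in the newest picture that a camera, given by its name, has taken for a name from the list of things; names that differ only in an ending like _2 or _b are one class to them, and where a whole thing is asked for, a point or a joint stands for the part that bears it (a point fixed in the world has none). Each returns a list of dicts, best first, with "conf" (0 to 1); they miss things now and then, are a little off and sometimes report something else, mostly with a low value. They report only what shows in the picture. A call takes as long as a camera call. They do not tell look-alikes from the thing itself.
- robot.recognise(camera, query): "centre" ([x, y, z] in m, in world coordinates, good to about 4 mm: the middle of the surface that is visible of it).
- robot.regions_of(camera, query): "pixels" (384x512 bool, what is visible of it).
- robot.landmark_of(camera, query): "centre" ([x, y, z] in m, in world coordinates, good to about 4 mm: a listed point, or the origin of a listed thing).
The state is a dict: "t": time; "q": joint angles; "dq": joint speeds; "joint_torque": joint torques, N m; "tool_pos": TCP position; "orientation": TCP orientation; "force": force on the tool from outside, world axes, zero at the start; "wrist_torque": the same for the moment, N m; "opening": finger opening in m; "gripper_force": force on a finger pad.
Only numpy, scipy, OpenCV 4.12 (cv2) and the standard library are available. Lean on these libraries where they do the work, as an engineer would, in place of code of your own. Each camera call takes 0.05 s, during which the arm holds its last target. There are 200 camera calls.

## Working session

There is one attempt and no reset: what is moved stays moved. The work goes in short steps, Python scripts to look and compute and a tool call to move; the robot and the scene stay as the last step left them, time stands still between calls to the robot, and variables do not carry over. Pictures are saved under pics/ and viewed, at most 10 in all, crops included, and the job is handed in when it is done.

Besides the shell and the picture viewer there is one more tool, called as name(argument=value, ...) on one line, values as JSON. play_rows: Moves the arm, as the interface text tells. Its arguments: {"type":"object","properties":{"increments":{"type":"string"},"force":{"type":"number"}},"required":["increments"]}

```bash
mkdir -p pics; cat > h.py <<'E'
import numpy as np, cv2
from plant import robot
def cal(n):
    c=robot.calibration(n); f=192/np.tan(np.radians(c["vertical_fov"])/2)
    K=np.array([[f,0,c["cx"]],[0,f,c["cy"]],[0,0,1.]])
    return K,np.array(c["D"],float),np.array(c["rvec"],float),np.array(c["tvec"],float)
def proj(n,P):
    K,D,r,t=cal(n); return cv2.projectPoints(np.array(P,float).reshape(-1,1,3),r,t,K,D)[0].reshape(-1,2)
def ray(n,uv):
    K,D,r,t=cal(n); R=cv2.Rodrigues(r)[0]
    p=cv2.undistortPoints(np.array(uv,float).reshape(-1,1,2),K,D).reshape(-1,2)
    d=np.c_[p,np.ones(len(p))]@R; return -R.T@t,d/np.linalg.norm(d,axis=1)[:,None]
def atz(n,uv,z):
    o,d=ray(n,uv); return o+d*((z-o[2])/d[:,2])[:,None]
def tri(uv1,uv2,a="scene",b="top"):
    o1,d1=ray(a,[uv1]);o2,d2=ray(b,[uv2]);A=np.c_[d1[0],-d2[0]]
    s=np.linalg.lstsq(A,o2-o1,rcond=None)[0];p=o1+s[0]*d1[0];q=o2+s[1]*d2[0]
    return (p+q)/2,np.linalg.norm(p-q)
E
python3 - <<'E'
from h import *
np.set_printoptions(precision=4,suppress=True)
for n in ("scene","top"):
    im=robot.read_camera(n); cv2.imwrite(f"pics/{n}0.png",cv2.resize(im,(768,576),interpolation=cv2.INTER_CUBIC))
    o,_=ray(n,[[0,0]]); print(n,"cam at",o)
    for q in ["stylus_handle","stylus_tip","stand_mouth","drive","guard_front","seat_odd","lever_odd_tip","rocker_module","rocker_near","mouse","screwdriver","servo","multimeter","mug","phone"]:
        print(q,[(np.round(d["centre"],3).tolist(),round(d["conf"],2)) for d in robot.landmark_of(n,q)[:4]])
print(robot.read_state())
E
```

```text
scene cam at [ 1.1554 -0.0312  0.7518]
stylus_handle [([0.426, 0.357, 0.101], 0.68), ([0.602, 0.346, 0.102], 0.63), ([0.509, 0.34, 0.108], 0.6), ([0.432, 0.283, 0.1], 0.59)]
stylus_tip [([0.602, 0.337, 0.003], 0.69), ([0.434, 0.277, -0.003], 0.52)]
stand_mouth []
drive [([0.568, -0.014, -0.004], 0.77)]
guard_front [([0.542, -0.008, 0.142], 0.84)]
seat_odd [([0.575, -0.004, 0.063], 0.58)]
lever_odd_tip [([0.558, -0.002, 0.092], 0.38)]
rocker_module [([0.533, -0.145, 0.059], 0.66), ([0.509, 0.334, 0.105], 0.3)]
rocker_near [([0.526, -0.139, 0.085], 0.58)]
mouse [([0.374, -0.216, 0.004], 0.72)]
screwdriver [([0.378, 0.005, -0.0], 0.64)]
servo [([0.386, 0.226, 0.0], 0.59)]
multimeter [([0.531, -0.299, -0.003], 0.58)]
mug [([0.71, 0.374, 0.002], 0.86)]
phone [([0.686, -0.37, 0.002], 0.75)]
top cam at [ 0.3231 -0.014   1.4153]
stylus_handle [([0.604, 0.34, 0.104], 0.66), ([0.43, 0.356, 0.097], 0.61), ([0.511, 0.334, 0.104], 0.44), ([0.433, 0.282, 0.103], 0.38)]
stylus_tip [([0.603, 0.343, 0.003], 0.59), ([0.427, 0.359, 0.003], 0.53), ([0.525, -0.139, 0.087], 0.49), ([0.428, 0.278, -0.0], 0
[... 303 characters left out ...]
9, 0.003], 0.74)]
screwdriver [([0.382, 0.008, -0.004], 0.85)]
servo [([0.381, 0.221, 0.002], 0.67)]
multimeter [([0.526, -0.304, -0.0], 0.67)]
mug [([0.712, 0.374, -0.001], 0.77)]
phone [([0.688, -0.368, -0.005], 0.67)]
{'t': 1.6, 'q': array([ 1.2386,  0.1304,  1.4882,  0.    ,  1.523 , -0.0854]), 'dq': array([ 0.0005,  0.0012,  0.0012, -0.0002, -0.    , -0.0005]), 'joint_torque': array([  0.0021, -55.9737, -49.2049,   0.077 ,   0.0228,  -0.0001]), 'tool_pos': array([0.1465, 0.5818, 0.2186]), 'orientation': array([-0.3866, -3.1177,  0.0001]), 'force': array([ 0.0028, -0.1407,  0.35  ]), 'wrist_torque': array([-0.0096, -0.0076,  0.0317]), 'gripper_force': 0.0, 'opening': 0.09288067696303687}
```

View pics/scene0.png

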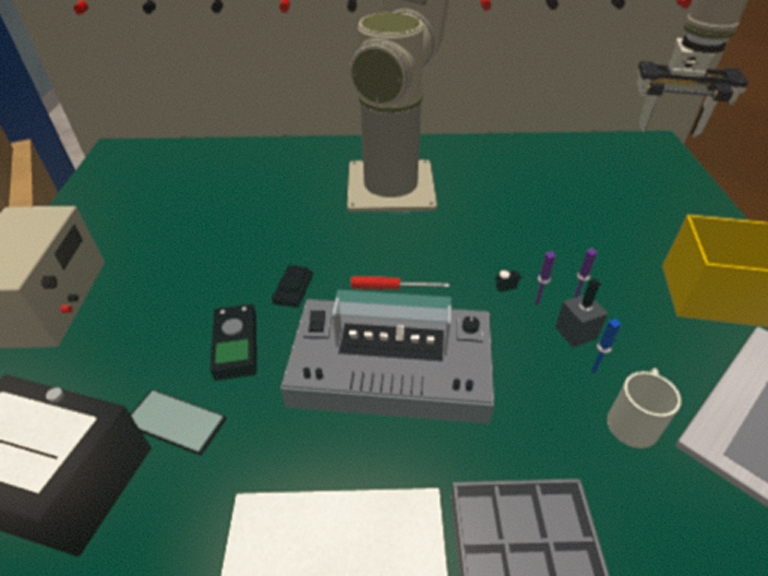

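View pics/top0.png

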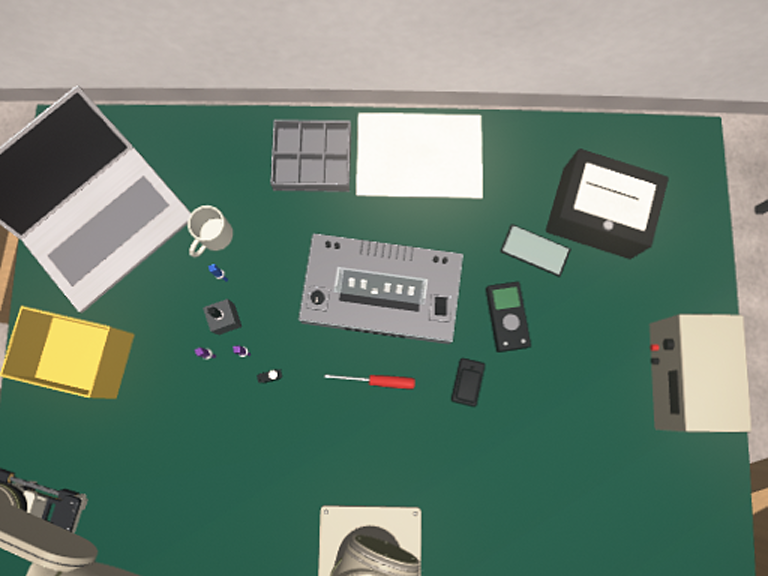

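The only black handle is the one in the dark stand, at scene (590,293) and top (216,313) in the 768-wide pictures. The look-alikes are purple at scene (547,265) and (588,262) and blue at (610,335), all standing on the bench, so the black one is the stylus. The odd lever is the 4th from the left in the scene view (400,332) and the 3rd from the left in the top view (375,291), which puts it at drive y=+13. I'll confirm both in one enlarged composite.

```bash
python3 - <<'E'
from h import *
np.set_printoptions(precision=4,suppress=True)
S=robot.read_camera("scene");T=robot.read_camera("top")
def crop(im,x,y,w,h): return cv2.resize(im[y:y+h,x:x+w],(400,300),interpolation=cv2.INTER_CUBIC)
c=np.vstack([np.hstack([crop(S,186,178,152,114),crop(S,350,160,80,60)]),np.hstack([crop(T,192,148,124,93),crop(T,120,185,60,45)])])
cv2.imwrite("pics/crop1.png",c)
for n in ("scene","top"):
    for q in ["stylus_handle","drive","seat_odd","lever_odd","rocker_module"]:
        for d in robot.regions_of(n,q)[:5]:
            ys,xs=np.where(d["pixels"]); print(n,q,round(d["conf"],2),len(xs),xs.mean().round(1),ys.mean().round(1),xs.min(),xs.max(),ys.min(),ys.max())
            if q=="drive" : 
                np.save(f"drive_{n}.npy",d["pixels"]);
E
```

```text
scene stylus_handle 0.64 157 363.2 180.5 358 368 169 193
scene stylus_handle 0.62 257 404.2 226.8 395 413 213 247
scene stylus_handle 0.56 171 392.7 196.7 386 399 186 207
scene stylus_handle 0.54 174 389.8 180.0 383 396 167 197
scene drive 0.78 8986 260.7 240.8 187 327 194 282
scene lever_odd 0.39 9047 261.4 241.1 187 329 194 281
scene lever_odd 0.38 30 265.6 221.5 264 267 218 225
scene rocker_module 0.53 302 211.6 216.1 203 220 207 225
top stylus_handle 0.53 65 144.3 181.3 139 150 177 185
top stylus_handle 0.46 88 143.4 208.2 138 149 204 213
top stylus_handle 0.44 65 135.9 235.4 130 142 232 239
top drive 0.85 5987 254.5 191.6 199 308 156 228
top lever_odd 0.66 224 260.5 254.1 245 276 250 258
top rocker_module 0.7 176 293.3 204.6 288 299 197 212
```

View pics/crop1.png

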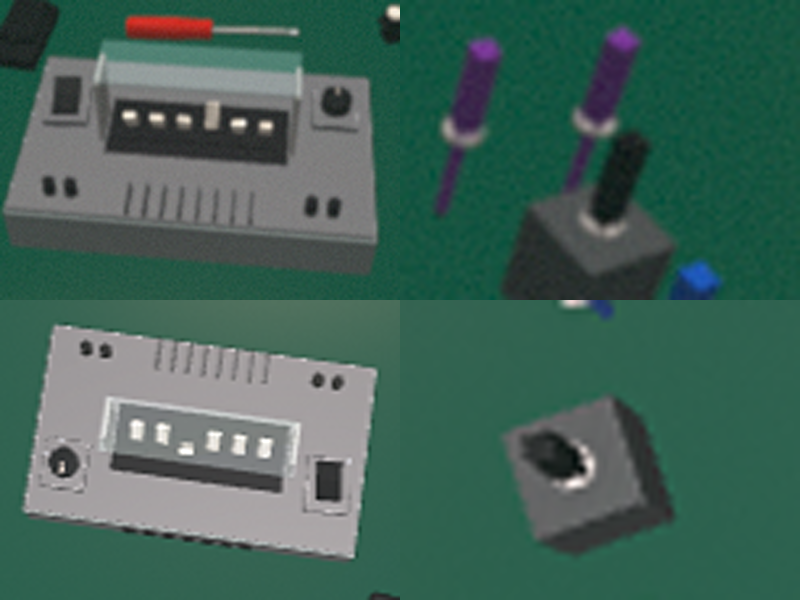

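The crops confirm it: the black handle and pale collar sit in the dark stand, and the odd lever is third from the left in the top view. Next I'll fit the drive and stand poses and look at the handle's flats.

```bash
cat > fit.py <<'E'
from h import *
from scipy.optimize import minimize
np.set_printoptions(precision=4,suppress=True)
def box(x0,x1,y0,y1,z0,z1): return np.array([[x,y,z] for x in(x0,x1) for y in(y0,y1) for z in(z0,z1)])
parts=[box(-.09,.11,-.17,.17,0,.06),box(-.032,.022,-.094,.094,.140,.145),box(-.018,.022,-.094,.094,.06,.145)]
def place(P,p):
    c,s=np.cos(p[2]),np.sin(p[2]); return P@np.array([[c,s,0],[-s,c,0],[0,0,1]])+[p[0],p[1],0]
def sil(n,p,parts):
    k=8; m=np.zeros((384*2,512*2),np.uint8)
    for P in parts:
        u=proj(n,place(P,p)); h=cv2.convexHull((u*2+.5).astype(np.float32)); cv2.fillConvexPoly(m,np.round(h*16).astype(np.int32),255,shift=4)
    return cv2.resize(m,(512,384),interpolation=cv2.INTER_AREA)/255.
def fit(masks,parts,p0):
    def cost(v):
        p=np.array(v)*[.01,.01,.1]
        return sum(np.abs(sil(n,p,parts)-m).sum()/m.sum() for n,m in masks.items())
    r=minimize(cost,np.array(p0)/[.01,.01,.1],method="Nelder-Mead",options=dict(initial_simplex=np.array(p0)/[.01,.01,.1]+np.array([[0,0,0],[1,0,0],[0,1,0],[0,0,1.]]),xatol=1e-3,fatol=1e-5))
    return r.x*[.01,.01,.1],r.fun
E
python3 - <<'E'
from fit import *
M={n:np.load(f"drive_{n}.npy").astype(float) for n in("top","scene")}
for k in (["top"],["scene"],["top","scene"]):
    print("drive",k,fit({n:M[n] for n in k},parts,[.573,-.012,-.12]))
# stand by its top face corners (hand-read), z=.07
c=atz("top",[[135.75,205.55],[151.8,199.55],[156.3,214.7],[141,221.45]],.07); print("stand top",c[:,:2],c.mean(0))
c2=atz("scene",[[375.4,201.4],[405,209],[389.4,215]],.07); print("scene",c2[:,:2],(c2[0]+c2[1])/2)
print("collar tri",tri([391,204],[146.25,209.75]))
S=robot.read_camera("scene");T=robot.read_camera("top")
def e(im,x,y,w,h): 
    c=cv2.resize(im[y:y+h,x:x+w],(400,300),interpolation=cv2.INTER_CUBIC).astype(float); return np.clip((c/255)**.45*255,0,255).astype(np.uint8)
cv2.imwrite("pics/crop2.png",np.hstack([e(S,376,180,32,24+0),e(T,134,198,28,21)]))
E
```

```text
drive ['top'] (array([ 0.5719, -0.0134, -0.1174]), np.float64(0.08157347455434487))
drive ['scene'] (array([ 0.5711, -0.0116, -0.1197]), np.float64(0.191108609034533))
drive ['top', 'scene'] (array([ 0.5716, -0.0129, -0.1199]), np.float64(0.2742624865815348))
stand top [[0.5233 0.3713]
 [0.5441 0.3197]
 [0.4945 0.3021]
 [0.4715 0.3508]] [0.5083 0.336  0.07  ]
scene [[0.4973 0.3039]
 [0.5277 0.3755]
 [0.548  0.3275]] [0.5125 0.3397 0.07  ]
collar tri (array([0.5107, 0.3386, 0.0725]), np.float64(0.0066713749575587))
```

View pics/crop2.png

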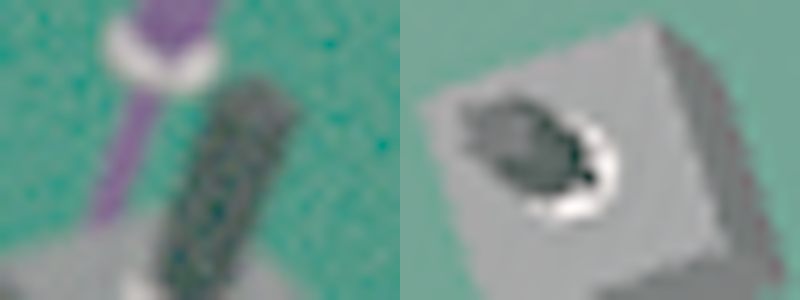

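```bash
cat >> h.py <<'E'
def tool():
    s=robot.read_state(); R=cv2.Rodrigues(np.array(s["orientation"],float))[0]
    return s,R,np.degrees(np.arctan2(R[1,0],R[0,0]))%360
def go(xyz,a):
    s,R,b=tool(); d=R.T@(np.array(xyz)-s["tool_pos"])*1000
    print("t %.2f tcp %s a %.1f f %s open %.4f grip %.1f"%(s["t"],np.round(s["tool_pos"],4),b,np.round(s["force"],1),s["opening"],s["gripper_force"]))
    print("shift",np.round(d,1),"yaw",round(-((a-b+180)%360-180),1))
E
python3 -c "
from h import *
go([.5105,.338,.2186],202)"
```

```text
t 2.30 tcp [0.1466 0.5818 0.2186] a 165.9 f [-0.5  0.2 -1.5] open 0.0928 grip 0.0
shift [-412.5 -147.5    0. ] yaw -36.1
```

play_rows(increments="-50 -18 0 -5 -1; -95 -34 0 -10 -1; -140 -50 0 -15 -1; -185 -66 0 -20 -1; -230 -82 0 -25 -1; -275 -98 0 -30 -1; -320 -115 0 -36 -1; -365 -131 0 -36 -1; -395 -141 0 -36 -1; -412.5 -147.5 0 -36 -1; -412.5 -147.5 0 -36 -1; -412.5 -147.5 0 -36 -1", force=8)

```text
t: 3.5
tool_pos: [0.5099, 0.3385, 0.2184]
orientation: [0.595, -3.084, -0.001]
force: [0.7, -0.0, 0.4]
opening: 0.093
gripper_force: 0.0
```

```bash
python3 - <<'E'
from h import *
go([.5105,.338,.09],202)
T=robot.read_camera("top");S=robot.read_camera("scene")
cv2.imwrite("pics/crop3.png",np.hstack([cv2.resize(S[130:250,330:450],(400,400),interpolation=cv2.INTER_CUBIC),cv2.resize(T[150:250,100:200],(400,400),interpolation=cv2.INTER_CUBIC)]))
for n in("scene","top"):
  for q in("stylus_handle","stand_mouth"): print(n,q,[(np.round(d["centre"],3).tolist(),round(d["conf"],2)) for d in robot.landmark_of(n,q)[:5]])
E
```

```text
t 3.50 tcp [0.5099 0.3385 0.2184] a 201.9 f [ 0.7 -0.   0.4] open 0.0930 grip 0.0
shift [ -0.5  -0.8 128.4] yaw -0.1
scene stylus_handle [([0.601, 0.347, 0.099], 0.8), ([0.436, 0.282, 0.099], 0.76), ([0.51, 0.338, 0.104], 0.66), ([0.427, 0.359, 0.101], 0.56)]
scene stand_mouth [([0.711, 0.375, 0.002], 0.73), ([0.512, 0.334, 0.072], 0.72)]
top stylus_handle [([0.433, 0.281, 0.102], 0.55)]
top stand_mouth [([0.519, 0.339, 0.07], 0.66)]
```

View pics/crop3.png

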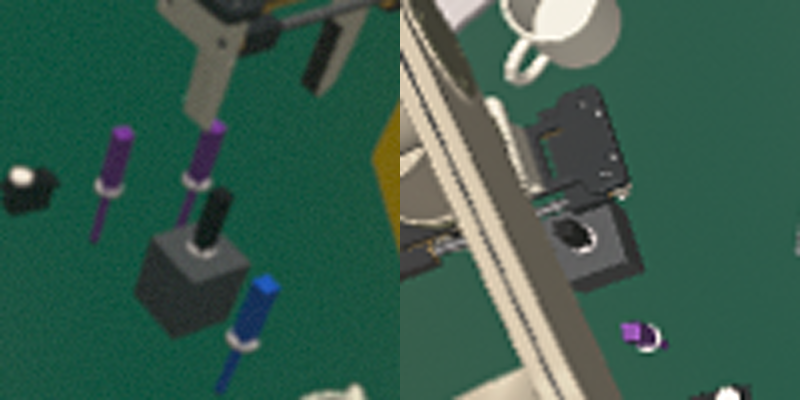

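The fingers straddle the stand, with the black handle at crop (215,220) between them. I'll descend and close.

play_rows(increments="0 -1 30 0 -1; 0 -1 65 0 -1; 0 -1 95 0 -1; 0 -1 115 0 -1; 0 -1 126 0 -1; 0 -1 126 0 -1; 0 -1 126 0 1; 0 -1 126 0 1; 0 -1 126 0 1; 0 -1 126 0 1; 0 -1 126 0 1; 0 -1 126 0 1; 0 -1 126 0 1; 0 -1 126 0 1; 0 -1 126 0 1; 0 -1 126 0 1", force=8)

```text
t: 5.4
tool_pos: [0.5108, 0.3371, 0.0926]
orientation: [0.596, -3.084, 0.0]
force: [-0.0, -0.6, 1.2]
opening: 0.0181
gripper_force: 0.0
```

play_rows(increments="0 0 0 0 1; 0 0 0 0 1; 0 0 0 0 1; 0 0 0 0 1; 0 0 0 0 1")

```text
t: 5.9
tool_pos: [0.5109, 0.3371, 0.0926]
orientation: [0.596, -3.085, 0.0]
force: [0.8, 0.0, -1.0]
opening: 0.0141
gripper_force: 8.0
```

play_rows(increments="0 0 -15 0 1; 0 0 -40 0 1; 0 0 -65 0 1; 0 0 -82 0 1; 0 0 -86 0 1; 0 0 -86 0 1; 0 0 -86 0 1")

```text
t: 6.6
tool_pos: [0.5104, 0.3368, 0.1777]
orientation: [0.595, -3.083, 0.001]
force: [-0.7, -0.4, -1.3]
opening: 0.0139
gripper_force: 8.0
```

```bash
python3 - <<'E'
from h import *
s,R,a=tool(); print(s["t"],s["tool_pos"],a,s["force"],s["opening"],s["gripper_force"])
# arc rows relative to current pose: current G=(0,zc)
zc=s["tool_pos"][2]*1000+19; L=103.6
for th in [0,0,5,10,15,20,25,30,35,40,44,48,52]:
    t=np.radians(th); E=np.array([7,68]) if th<=45 else np.array([9,70])
    sd=6 if th<40 else 5
    G=E+4*np.array([-np.cos(t),np.sin(t)])+(L-sd)*np.array([np.sin(t),np.cos(t)])
    print(th,"dx %.1f dz %.1f"%(G[0],zc-G[1]))
robot.read_camera("scene")
for q in("stylus_handle","stylus_tip"): print(q,[(np.round(d["centre"],3).tolist(),round(d["conf"],2)) for d in robot.landmark_of("scene",q)[:5]])
E
```

```text
6.6 [0.51039337 0.33683839 0.17767804] 201.8596217976946 [-0.74245594 -0.40023774 -1.30914376] 0.013931157064687522 7.999739348888397
0 dx 3.0 dz 31.1
0 dx 3.0 dz 31.1
5 dx 11.5 dz 31.1
10 dx 20.0 dz 31.9
15 dx 28.4 dz 33.4
20 dx 36.6 dz 35.6
25 dx 44.6 dz 38.5
30 dx 52.3 dz 42.2
35 dx 59.7 dz 46.4
40 dx 67.3 dz 50.6
44 dx 72.6 dz 55.0
48 dx 79.6 dz 57.7
52 dx 84.2 dz 62.8
stylus_handle [([0.435, 0.28, 0.097], 0.74), ([0.599, 0.348, 0.099], 0.74), ([0.424, 0.36, 0.099], 0.6), ([0.51, 0.34, 0.19], 0.43), ([0.525, -0.138, 0.085], 0.36)]
stylus_tip [([0.434, 0.277, -0.0], 0.69), ([0.51, 0.338, 0.088], 0.67), ([0.428, 0.356, -0.001], 0.61), ([0.603, 0.339, 0.006], 0.48)]
```

Step 1 is met. Leaning the stylus toward 202° would swing the fingers into the purple look-alikes, so I'll yaw first and lean the handle toward world -y, which is free.

play_rows(increments="0 0 0 8 1; 0 0 0 16 1; 0 0 0 24 1; 0 0 0 32 1; 0 0 0 40 1; 0 0 0 48 1; 0 0 0 56 1; 0 0 0 64 1; 0 0 0 72 1; 0 0 0 80 1; 0 0 0 88 1; 0 0 0 96 1; 0 0 0 104 1; 0 0 0 112 1; 0 0 0 112 1; 0 0 0 112 1")

```text
t: 8.35
tool_pos: [0.5106, 0.3369, 0.178]
orientation: [-2.219, -2.223, 0.002]
force: [-0.4, 1.2, -0.5]
opening: 0.014
gripper_force: 8.0
```

```bash
python3 -c "
from h import *
go([.5109,.3373,.1777],90)"
```

```text
t 8.35 tcp [0.5106 0.3369 0.178 ] a 90.1 f [-0.4  1.2 -0.5] open 0.0140 grip 8.0
shift [0.4 0.3 0.3] yaw 0.1
```

play_rows(increments="0 0 15 0 1; 0 0 28 0 1; 0 0 31 0 1; -3 0 31 0 1; -7 0 31 0 1; -11.5 0 31 0 1; -16 0 31.5 0 1; -20 0 32 0 1; -24 0 32.5 0 1; -28.5 0 33.5 0 1; -32.5 0 34.5 0 1; -36.5 0 35.5 0 1", force=5)

```text
t: 9.55
tool_pos: [0.5109, 0.3002, 0.1431]
orientation: [2.224, 2.218, 0.0]
force: [0.9, -0.3, -0.0]
opening: 0.0142
gripper_force: 5.0
```

```bash
python3 - <<'E'
from h import *
go([.5109,.3373,.1777],90)
S=robot.read_camera("scene")
cv2.imwrite("pics/crop4.png",cv2.resize(S[120:240,320:440],(560,560),interpolation=cv2.INTER_CUBIC))
E
```

```text
t 9.55 tcp [0.5109 0.3002 0.1431] a 89.9 f [ 0.9 -0.3 -0. ] open 0.0142 grip 5.0
shift [ 37.1  -0.1 -34.6] yaw -0.1
```

View pics/crop4.png

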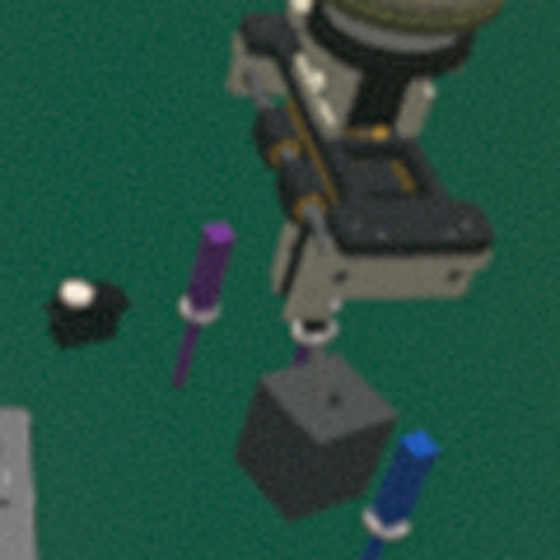

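```bash
python3 - <<'E'
from h import *
p=proj("scene",[[.5109,.316,.124],[.5109,.3002,.125],[.5109,.337,.07]]); print((p-[320,120])*560/120)
for n in("scene","top"):
  robot.read_camera(n)
  for q in("stylus_tip","stylus_handle","stand_mouth"): print(n,q,[(np.round(d["centre"],3).tolist(),round(d["conf"],2)) for d in robot.landmark_of(n,q)[:6]])
E
```

```text
[[309.16397946 329.09427722]
 [281.430353   328.33774199]
 [321.39934463 395.51673509]]
scene stylus_tip [([0.602, 0.338, 0.002], 0.78), ([0.511, 0.336, 0.062], 0.62), ([0.432, 0.278, -0.004], 0.44)]
scene stylus_handle [([0.436, 0.282, 0.102], 0.66), ([0.601, 0.345, 0.098], 0.63), ([0.509, 0.303, 0.156], 0.59)]
scene stand_mouth [([0.509, 0.336, 0.07], 0.61)]
top stylus_tip [([0.429, 0.362, 0.003], 0.4)]
top stylus_handle [([0.426, 0.356, 0.101], 0.61)]
top stand_mouth [([0.518, 0.339, 0.071], 0.58)]
```

play_rows(increments="-4 0 1.5 0 1; -8 0 3 0 1; -12 0 5 0 1; -15.5 0 7 0 1; -19 0 9.5 0 1; -22.5 0 12 0 1; -26 0 14.5 0 1; -29 0 17 0 1; -32 0 19.5 0 1; -35 0 21.5 0 1; -38 0 23 0 1; -41 0 25 0 1; -43 0 27 0 1; -45 0 29 0 1; -45 0 29 0 1")

```text
t: 11.5
tool_pos: [0.5105, 0.2552, 0.1137]
orientation: [-2.224, -2.218, 0.001]
force: [-0.8, 0.1, -1.2]
opening: 0.0142
gripper_force: 5.0
```

```bash
python3 - <<'E'
from h import *
go([.5109,.3373,.1777],90)
for n in("scene","top"):
  robot.read_camera(n)
  for q in("stylus_tip","stylus_handle"): print(n,q,[(np.round(d["centre"],3).tolist(),round(d["conf"],2)) for d in robot.landmark_of(n,q)[:6]])
E
```

```text
t 11.50 tcp [0.5105 0.2552 0.1137] a 89.8 f [-0.8  0.1 -1.2] open 0.0142 grip 5.0
shift [ 82.1   0.1 -64. ] yaw -0.2
scene stylus_tip [([0.603, 0.34, 0.004], 0.63), ([0.432, 0.277, -0.002], 0.43), ([0.574, -0.001, 0.058], 0.26)]
scene stylus_handle [([0.6, 0.35, 0.098], 0.78), ([0.429, 0.357, 0.101], 0.43), ([0.51, 0.267, 0.135], 0.39)]
top stylus_tip [([0.526, -0.304, -0.001], 0.71), ([0.431, 0.359, -0.0], 0.59)]
top stylus_handle []
```

play_rows(increments="0 0 0 0 1; 0 0 0 0 1; 0 0 0 0 1; -5 0 -10 0 1; -10 0 -30 0 1; -10 0 -55 0 1; -10 0 -80 0 1; -10 0 -95 0 1; -10 0 -95 0 1", force=45)

```text
t: 12.7
tool_pos: [0.5123, 0.246, 0.2126]
orientation: [2.223, 2.217, 0.008]
force: [0.6, 0.1, -1.3]
opening: 0.0135
gripper_force: 45.0
```

```bash
python3 - <<'E'
from h import *
go([.49,.0,.2],173)
S=robot.read_camera("scene");T=robot.read_camera("top")
cv2.imwrite("pics/crop5.png",np.hstack([cv2.resize(S[110:230,320:440],(400,400),interpolation=cv2.INTER_CUBIC),cv2.resize(T[150:250,110:210],(400,400),interpolation=cv2.INTER_CUBIC)]))
p=robot.read_state()["tool_pos"]
for th in (40,45,50,55):
  t=np.radians(th);tip=p+[0,.1076*np.sin(t),.019-.1076*np.cos(t)]
  print(th,tip,(proj("scene",[tip])-[320,110])*400/120,(proj("top",[tip])-[110,150])*4+[400,0])
for n in("scene","top"):
  for q in("stylus_tip","stylus_handle"): print(n,q,[(np.round(d["centre"],3).tolist(),round(d["conf"],2)) for d in robot.landmark_of(n,q)[:6]])
E
```

```text
t 12.70 tcp [0.5123 0.246  0.2126] a 89.9 f [ 0.6  0.1 -1.3] open 0.0135 grip 45.0
shift [-246.1  -21.7   12. ] yaw -83.1
40 [0.51062014 0.31462328 0.1453579 ] [[226.0324424  248.09535433]] [[548.07580819 224.86571504]]
45 [0.51062014 0.32154403 0.15169959] [[237.17251492 241.83110063]] [[537.07168003 223.45229517]]
50 [0.51062014 0.32788572 0.15862034] [[247.87147186 234.95451885]] [[526.52154757 221.92355353]]
55 [0.51062014 0.3336001  0.16606746] [[258.05467727 227.49914291]] [[516.49918813 220.28745097]]
scene stylus_tip [([0.601, 0.339, 0.003], 0.72), ([0.513, 0.336, 0.163], 0.57), ([0.427, 0.355, -0.006], 0.51), ([0.432, 0.276, -0.003], 0.49)]
scene stylus_handle [([0.6, 0.346, 0.097], 0.8), ([0.509, 0.257, 0.231], 0.74), ([0.437, 0.284, 0.1], 0.49), ([0.426, 0.358, 0.101], 0.43)]
top stylus_tip [([0.428, 0.36, 0.004], 0.65)]
top stylus_handle [([0.429, 0.356, 0.099], 0.49), ([0.431, 0.28, 0.099], 0.45)]
```

View pics/crop5.png

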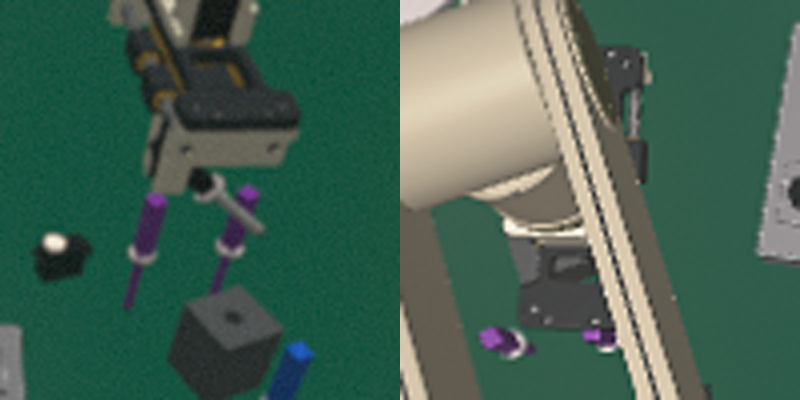

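The rod leans about 54° (tip at left crop (262,232)), and the stand's empty mouth shows at crop (235,318). I'll refine the lever, rocker and mouth positions and compute the approach.

```bash
cat >> h.py <<'E'
DX,DY,YAW=.5716,-.0129,-.12
def dw(x,y,z): c,s=np.cos(YAW),np.sin(YAW); return np.array([DX+c*x-s*y,DY+s*x+c*y,z])
TH=np.radians(54)
def tcp_for_ball(b,th=TH):  # world ball centre, rod leaning tip to drive +x
    c,s=np.cos(YAW),np.sin(YAW); h=.1036*np.sin(th)
    return np.array(b)+[-c*h,-s*h,.1036*np.cos(th)-.019]
def ball(th=TH):
    s,R,a=tool(); return s["tool_pos"]+R[:,0]*.1036*np.sin(th)+[0,0,.019-.1036*np.cos(th)]
E
python3 - <<'E'
from h import *
np.set_printoptions(precision=4,suppress=True)
print("lever tip tri",tri([266.9,216.4],[249.7,194.2]),"pred",dw(-.0113,.013,.0894))
print("mouth",atz("scene",[[390.5,205.4]],.07))
print("rocker top mask",atz("top",[[293.3,204.6]],.073),"scene mask",atz("scene",[[211.6,216.1]],.073))
# corner crop: black rocker in top crop (313..343, 460..503)
print(atz("top",[[192+328/3.226,148+181/3.226]],.074))
print("net pred module",dw(-.0215,-.132,.06))
go(tcp_for_ball(dw(-.065,.013,.2126-.0419)),360-6.9)
go(tcp_for_ball(dw(-.065,.013,.086)),360-6.9)
E
```

```text
lever tip tri (array([0.5636, 0.0018, 0.0918]), np.float64(0.0040342635369322345)) pred [0.5619 0.0014 0.0894]
mouth [[0.5134 0.3407 0.07  ]]
rocker top mask [[ 0.5352 -0.1422  0.073 ]] scene mask [[ 0.5418 -0.1396  0.073 ]]
[[ 0.5367 -0.1434  0.074 ]]
net pred module [ 0.5345 -0.1414  0.06  ]
t 13.00 tcp [0.5098 0.2453 0.2074] a 89.9 f [-0.   0.7 -0.2] open 0.0137 grip 45.0
shift [-227.7  -83.9   -4.8] yaw 96.8
t 13.00 tcp [0.5098 0.2453 0.2074] a 89.9 f [-0.   0.7 -0.2] open 0.0137 grip 45.0
shift [-227.6  -83.7   79.9] yaw 96.8
```

play_rows(increments="-20 -7 0 8 1; -40 -14 0 16 1; -60 -21 0 24 1; -80 -28 0 32 1; -100 -35 0 40 1; -120 -42 0 48 1; -140 -50 0 56 1; -160 -58 0 64 1; -180 -65 0 72 1; -200 -73 0 80 1; -215 -79 0 88 1; -227.5 -84 0 97 1; -227.5 -84 0 97 1; -227.5 -84 0 97 1; -227.5 -84 0 97 1")

```text
t: 14.5
tool_pos: [0.4261, 0.0188, 0.2088]
orientation: [-3.136, 0.19, 0.001]
force: [-0.4, -0.5, -1.0]
opening: 0.0138
gripper_force: 45.0
```

```bash
python3 - <<'E'
from h import *
np.set_printoptions(precision=4,suppress=True)
go(tcp_for_ball(dw(-.065,.013,.088)),360-6.9)
for n in("scene","top"):
  robot.read_camera(n)
  for q in("stylus_tip","stylus_handle"): print(n,q,[(np.round(d["centre"],3).tolist(),round(d["conf"],2)) for d in robot.landmark_of(n,q)[:6]])
print(ball(), ball(np.radians(50)))
E
```

```text
t 14.50 tcp [0.4261 0.0188 0.2088] a 353.1 f [-0.4 -0.5 -1. ] open 0.0138 grip 45.0
shift [-0.6  1.1 78.9] yaw -0.0
scene stylus_tip [([0.514, 0.009, 0.157], 0.6), ([0.601, 0.34, 0.003], 0.47), ([0.429, 0.356, -0.002], 0.47), ([0.431, 0.279, -0.001], 0.46)]
scene stylus_handle [([0.434, 0.283, 0.101], 0.72), ([0.439, 0.015, 0.231], 0.7), ([0.426, 0.359, 0.102], 0.66), ([0.603, 0.348, 0.099], 0.58)]
top stylus_tip [([0.602, 0.344, 0.001], 0.51), ([0.428, 0.359, 0.002], 0.5), ([0.433, 0.281, 0.0], 0.43), ([0.571, -0.018, 0.003], 0.18)]
top stylus_handle [([0.381, 0.009, -0.003], 0.7), ([0.429, 0.358, 0.098], 0.45), ([0.432, 0.281, 0.099], 0.44), ([0.603, 0.34, 0.102], 0.37)]
[0.5093 0.0083 0.1672] [0.5049 0.0089 0.1615]
```

play_rows(increments="0 1 20 0 1; 0 1 45 0 1; 0 1 68 0 1; 0 1 78 0 1; 0 1 79 0 1; 0 1 79 0 1; 0 1 79 0 1")

```text
t: 15.5
tool_pos: [0.427, 0.0172, 0.1316]
orientation: [3.135, -0.196, 0.003]
force: [-0.9, -0.4, -0.7]
opening: 0.0137
gripper_force: 45.0
```

```bash
python3 - <<'E'
from h import *
np.set_printoptions(precision=4,suppress=True)
go(tcp_for_ball(dw(0,.013,.088)),360-6.9)
S=robot.read_camera("scene")
for q in("stylus_tip","stylus_handle"): print(q,[(np.round(d["centre"],3).tolist(),round(d["conf"],2)) for d in robot.landmark_of("scene",q)[:6]])
im=cv2.resize(S[150:260,186:336],(800,587),interpolation=cv2.INTER_CUBIC); k=800/150
for th in(50,54):
  b=ball(np.radians(th)); t=b+4e-3*np.array([np.sin(np.radians(th)),0,-np.cos(np.radians(th))]); print(th,b,(proj("scene",[t])[0]-[186,150])*k)
cv2.imwrite("pics/crop6.png",im)
E
```

```text
t 15.50 tcp [0.427  0.0172 0.1316] a 352.9 f [-0.9 -0.4 -0.7] open 0.0137 grip 45.0
shift [63.4 -0.7  1.8] yaw -0.2
stylus_tip [([0.428, 0.356, -0.005], 0.64), ([0.602, 0.339, 0.002], 0.55), ([0.432, 0.278, -0.003], 0.44), ([0.53, -0.296, -0.003], 0.16)]
stylus_handle [([0.424, 0.359, 0.099], 0.64), ([0.601, 0.348, 0.101], 0.58), ([0.434, 0.281, 0.1], 0.53), ([0.438, 0.018, 0.153], 0.5)]
50 [0.5055 0.0074 0.0838] [433.6284 286.2061]
54 [0.5099 0.0068 0.0895] [433.1033 284.5839]
```

View pics/crop6.png

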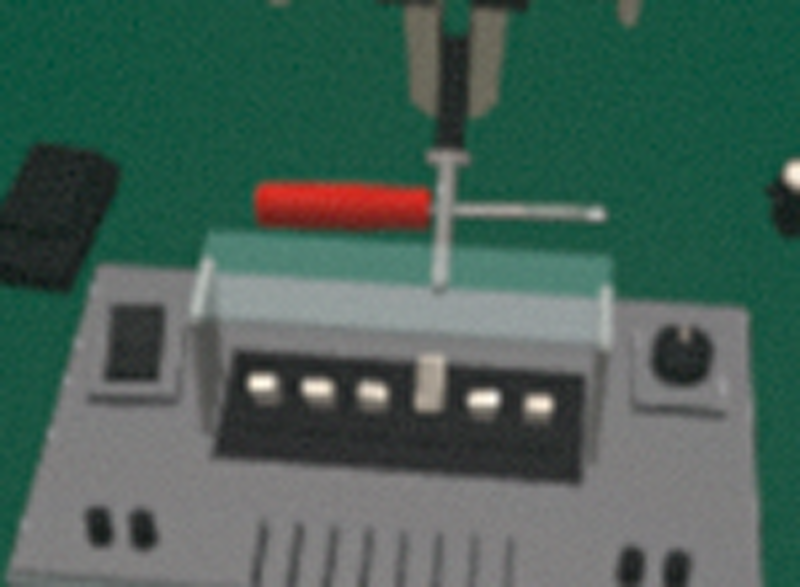

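```bash
python3 - <<'E'
from h import *
k=800/150
for p in [dw(-.0113,.013,.0894),dw(-.0113,.013,.0894)+[0,.003,0],dw(.0113,.039,.0894),dw(.0113,-.065,.0894)]: print(p.round(4),((proj("scene",[p])[0]-[186,150])*k).round(1))
E
```

```text
[0.5619 0.0014 0.0894] [426.1 354.9]
[0.5619 0.0044 0.0894] [432.4 354.8]
[0.5875 0.0245 0.0894] [477.7 394.6]
[ 0.575  -0.0788  0.0894] [257.4 379.1]
```

play_rows(increments="10 0 1 0 1; 20 0 1 0 1; 30 0 1 0 1; 38 0 1 0 1; 44 0 1 0 1; 48 0 1 0 1; 52 0 1 0 1; 56 0 1 0 1; 60 0 1 0 1; 63 0 1 0 1; 65 0 1 0 1; 65 0 1 0 1; 65 0 1 0 1", force=60)

```text
t: 16.95
tool_pos: [0.4905, 0.0092, 0.1291]
orientation: [3.135, -0.196, -0.0]
force: [0.1, 0.4, -0.6]
opening: 0.0136
gripper_force: 60.0
```

```bash
python3 - <<'E'
from h import *
np.set_printoptions(precision=4,suppress=True)
go(tcp_for_ball(dw(0,.013,.088)),360-6.9)
S=robot.read_camera("scene")
im=cv2.resize(S[150:260,186:336],(800,587),interpolation=cv2.INTER_CUBIC)
cv2.imwrite("pics/crop7.png",im)
E
```

```text
t 16.95 tcp [0.4905 0.0092 0.1291] a 352.9 f [ 0.1  0.4 -0.6] open 0.0136 grip 60.0
shift [-0.6 -0.8 -0.8] yaw -0.2
```

View pics/crop7.png

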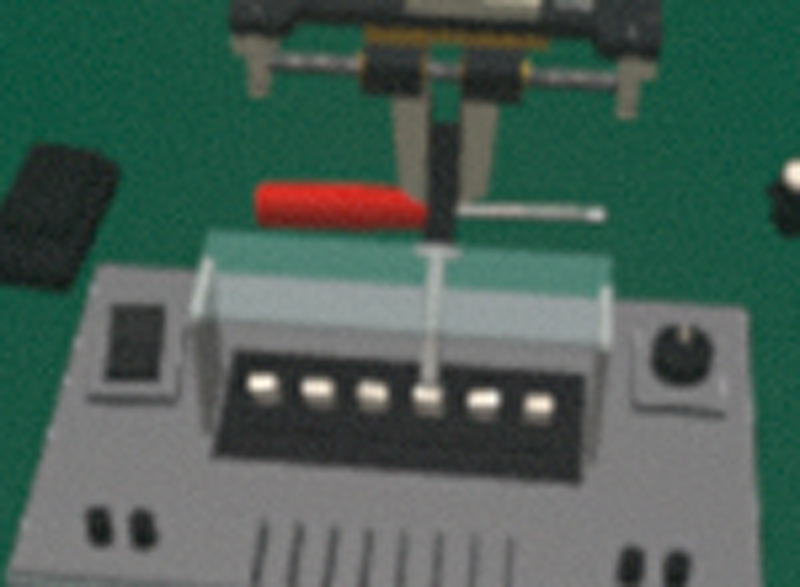

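The odd lever now leans away like the others (428,398). I'll retreat and go above the rocker.

```bash
python3 - <<'E'
from h import *
k=800/150
for p in ([.5355,-.141,.075],dw(-.0215,-.132,.075)): print(((proj("scene",[p])[0]-[186,150])*k).round(1))
th=np.radians(52); c=np.array([.5216,-.1385,.1])
go(tcp_for_ball(c,th),353.1)
E
```

```text
[134.1 340.4]
[133.5 338.8]
t 17.00 tcp [0.4904 0.0092 0.1291] a 352.9 f [-0.7  0.2 -0.8] open 0.0139 grip 60.0
shift [-32.3 143.1 -15.7] yaw -0.2
```

play_rows(increments="-15 0 0 0 1; -35 0 0 0 1; -60 0 0 0 1; -72 0 0 0 1; -75 0 -20 0 1; -75 10 -40 0 1; -75 40 -45 0 1; -75 80 -45 0 1; -70 115 -45 0 1; -60 135 -45 0 1; -45 143 -45 0 1; -45 143 -45 0 1; -45 143 -45 0 1")

```text
t: 18.3
tool_pos: [0.4277, -0.1268, 0.1739]
orientation: [-3.135, 0.196, 0.001]
force: [0.3, -0.5, -1.6]
opening: 0.0138
gripper_force: 60.0
```

```bash
python3 - <<'E'
from h import *
th=np.radians(52); c=np.array([.5216,-.1385,.1])
go(tcp_for_ball(c,th),353.1); print(ball(th))
S=robot.read_camera("scene")
cv2.imwrite("pics/crop8.png",cv2.resize(S[160:250,180:260],(533,600),interpolation=cv2.INTER_CUBIC))
for q in("stylus_tip","stylus_handle","rocker_near"): print(q,[(np.round(d["centre"],3).tolist(),round(d["conf"],2)) for d in robot.landmark_of("scene",q)[:6]])
E
```

```text
t 18.30 tcp [ 0.4277 -0.1268  0.1739] a 352.8 f [ 0.3 -0.5 -1.6] open 0.0138 grip 60.0
shift [13.   0.3 29.2] yaw -0.3
[ 0.50867463 -0.13698565  0.12909565]
stylus_tip [([0.428, 0.355, -0.004], 0.75), ([0.515, -0.134, 0.125], 0.51), ([0.6, 0.338, -0.0], 0.48), ([0.433, 0.277, -0.0], 0.43)]
stylus_handle [([0.436, 0.283, 0.1], 0.76), ([0.437, -0.128, 0.19], 0.61), ([0.602, 0.347, 0.099], 0.57), ([0.427, 0.361, 0.102], 0.47), ([0.51, 0.335, 0.071], 0.46), ([0.583, -0.005, 0.096], 0.15)]
rocker_near [([0.524, -0.14, 0.085], 0.65), ([0.575, -0.001, 0.06], 0.55)]
```

play_rows(increments="13 0 10 0 1; 13 0 22 0 1; 13 0 30 0 1; 13 0 34 0 1; 13 0 37 0 1; 13 0 39 0 1; 13 0 41 0 1; 13 0 43 0 1; 13 0 43 0 1")

```text
t: 19.4
tool_pos: [0.4418, -0.1292, 0.1327]
orientation: [3.134, -0.196, 0.004]
force: [-2.7, -0.4, 4.7]
opening: 0.0139
gripper_force: 60.0
```

```bash
python3 - <<'E'
from h import *
th=np.radians(52); c=np.array([.5216,-.1385,.08])
go(tcp_for_ball(c,th),353.1); print(ball(th))
S=robot.read_camera("scene"); f=[robot.read_camera("scene") is not None and robot.read_state()["force"] for _ in range(4)]; print(np.mean(f,0))
im=cv2.resize(S[175:245,190:260],(600,600),interpolation=cv2.INTER_CUBIC)
cv2.imwrite("pics/crop8.png",im)
E
```

```text
t 19.40 tcp [ 0.4418 -0.1292  0.1327] a 352.9 f [-2.7 -0.4  4.7] open 0.0139 grip 60.0
shift [-1.3 -0.3  8. ] yaw -0.2
[ 0.52279648 -0.13932686  0.08816813]
[-0.41429839 -0.10314467 -0.17196634]
```

View pics/crop8.png

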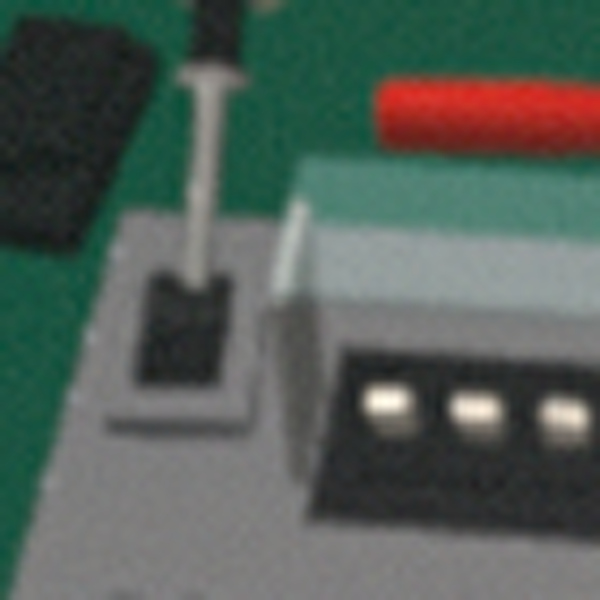

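play_rows(increments="0 0 1.5 0 1; 0 0 3 0 1; 0 0 4 0 1; 0 0 4 0 1")

```text
t: 20.05
tool_pos: [0.4405, -0.1289, 0.1285]
orientation: [3.135, -0.195, -0.001]
force: [-12.7, 1.5, 17.3]
opening: 0.0138
gripper_force: 60.0
```

```bash
python3 - <<'E'
from h import *
th=np.radians(52); c=np.array([.5216,-.1385,.08])
go(tcp_for_ball(c,th),353.1); print(ball(th))
f=[robot.read_camera("scene") is not None and robot.read_state()["force"] for _ in range(3)]; print(np.array(f).round(1))
for q in("stylus_tip","rocker_near"): print(q,[(np.round(d["centre"],3).tolist(),round(d["conf"],2)) for d in robot.landmark_of("scene",q)[:6]])
E
```

```text
t 20.05 tcp [ 0.4405 -0.1289  0.1285] a 352.9 f [-12.7   1.5  17.3] open 0.0138 grip 60.0
shift [ 0.  -0.1  3.7] yaw -0.2
[ 0.52151849 -0.13900584  0.08367014]
[[-11.4   1.7  17.3]
 [-12.3   2.7  17.1]
 [-12.1   2.6  16.9]]
stylus_tip [([0.602, 0.341, 0.0], 0.78), ([0.429, 0.358, -0.007], 0.65), ([0.53, -0.137, 0.079], 0.53), ([0.432, 0.279, -0.001], 0.47)]
rocker_near [([0.381, 0.006, 0.003], 0.7), ([0.516, -0.14, 0.074], 0.66)]
```

The hard stop gave 17 N and rocker_near has dropped from about 0.086 to 0.074. I'll back off and verify from above.

play_rows(increments="0 0 -10 0 1; -5 0 -30 0 1; -20 0 -60 0 1; -20 0 -90 0 1; -20 0 -100 0 1; -20 0 -100 0 1; -20 0 -100 0 1")

```text
t: 21.0
tool_pos: [0.4208, -0.126, 0.2258]
orientation: [-3.135, 0.195, 0.002]
force: [0.4, -0.2, -0.9]
opening: 0.0138
gripper_force: 60.0
```

```bash
python3 - <<'E'
from h import *
np.set_printoptions(precision=4,suppress=True)
S=robot.read_camera("scene")
cv2.imwrite("pics/crop9.png",np.hstack([cv2.resize(S[120:250,185:315],(600,600),interpolation=cv2.INTER_CUBIC)]))
for q in("stylus_tip","stylus_handle","rocker_near"): print(q,[(np.round(d["centre"],3).tolist(),round(d["conf"],2)) for d in robot.landmark_of("scene",q)[:6]])
s,R,a=tool(); print(s["tool_pos"],a,s["t"])
for th in(45,50,55): 
  t=np.radians(th); print(th,ball(t)+4e-3*np.array([np.sin(t),0,-np.cos(t)]),(proj("scene",[ball(t)+4e-3*np.array([np.sin(t),0,-np.cos(t)])])-[185,120])*600/130)
E
```

```text
stylus_tip [([0.508, -0.134, 0.176], 0.82), ([0.427, 0.356, -0.004], 0.77), ([0.433, 0.278, -0.0], 0.64), ([0.602, 0.339, 0.003], 0.54), ([0.573, -0.015, -0.004], 0.29)]
stylus_handle [([0.601, 0.346, 0.101], 0.73), ([0.432, -0.129, 0.242], 0.6), ([0.435, 0.282, 0.097], 0.56)]
rocker_near [([0.52, -0.141, 0.077], 0.5)]
[ 0.4204 -0.1259  0.2255] 352.8602033842458 21.2
45 [ 0.496  -0.135   0.1682] [[120.3338 263.7553]]
50 [ 0.5022 -0.1357  0.1751] [[116.8402 261.964 ]]
55 [ 0.5079 -0.1364  0.1825] [[113.3996 258.6145]]
```

View pics/crop9.png

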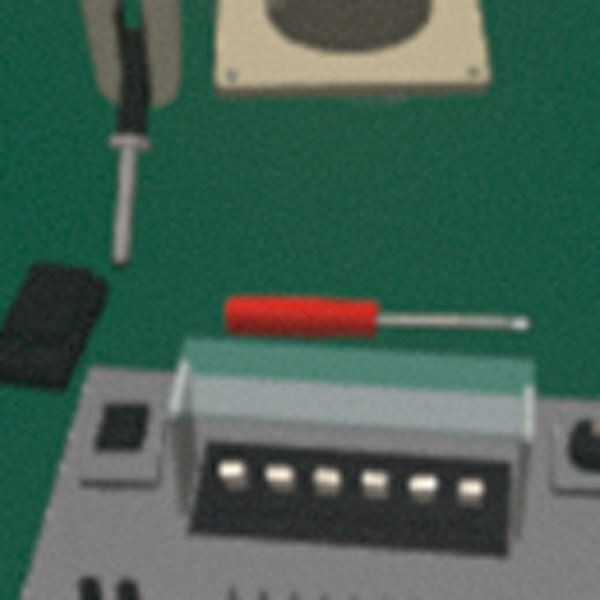

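The rocker is down and all six levers lean away. That was my last picture: I'm already at the limit (one over, in fact), so the rest is numeric only. Now back to the stand.

```bash
python3 -c "
from h import *
go([.512,.2574,.2255],90)"
```

```text
t 21.20 tcp [ 0.4204 -0.1259  0.2255] a 352.9 f [-0.   0.2 -1.4] open 0.0132 grip 60.0
shift [ 4.320e+01 -3.917e+02  1.000e-01] yaw -97.1
```

play_rows(increments="0 -30 0 0 1; 0 -65 0 -6 1; 0 -100 0 -14 1; 0 -135 0 -22 1; 5 -170 0 -30 1; 10 -205 0 -38 1; 15 -240 0 -46 1; 20 -275 0 -54 1; 25 -310 0 -62 1; 30 -340 0 -70 1; 36 -365 0 -78 1; 40 -382 0 -86 1; 43 -391.5 0 -94 1; 43 -391.5 0 -97 1; 43 -391.5 0 -97 1; 43 -391.5 0 -97 1")

```text
t: 22.8
tool_pos: [0.5121, 0.2567, 0.2262]
orientation: [-2.226, -2.216, 0.002]
force: [0.0, -1.2, 0.1]
opening: 0.0138
gripper_force: 60.0
```

```bash
python3 - <<'E'
from h import *
go([.512,.2574,.130],90)
for n in ("scene","top"):
  for _ in range(2):
    robot.read_camera(n)
    for q in("stylus_tip","stylus_handle","stand_mouth"): print(n,q,[(np.round(d["centre"],3).tolist(),round(d["conf"],2)) for d in robot.landmark_of(n,q)[:5] if .49<d["centre"][0]<.53])
s,R,a=tool()
for th in(48,52,55):
  t=np.radians(th); print(th,s["tool_pos"]+[0,.1076*np.sin(t),.019-.1076*np.cos(t)])
E
```

```text
t 22.80 tcp [0.5121 0.2567 0.2262] a 89.8 f [ 0.  -1.2  0.1] open 0.0138 grip 60.0
shift [ 0.7  0.  96.2] yaw -0.2
scene stylus_tip [([0.513, 0.347, 0.176], 0.67)]
scene stylus_handle [([0.509, 0.269, 0.244], 0.63)]
scene stand_mouth [([0.509, 0.334, 0.073], 0.92)]
scene stylus_tip [([0.516, 0.346, 0.175], 0.55)]
scene stylus_handle [([0.508, 0.27, 0.246], 0.56)]
scene stand_mouth [([0.512, 0.337, 0.072], 0.57)]
top stylus_tip []
top stylus_handle []
top stand_mouth [([0.521, 0.344, 0.071], 0.41)]
top stylus_tip []
top stylus_handle []
top stand_mouth [([0.517, 0.342, 0.071], 0.47)]
48 [0.51245393 0.33690952 0.17416725]
52 [0.51245393 0.3417371  0.17992052]
55 [0.51245393 0.3450879  0.18444887]
```

play_rows(increments="0 -1 25 0 1; 0 -1 60 0 1; 0 -1 90 0 1; 0 -1 102 0 1; 0 -1 106 0 1; 0 -1 108 0 1; 0 -1 110 0 1; 0 -1 111 0 1; 0 -1 112 0 1; 0 -1 112 0 1", force=12)

```text
t: 24.6
tool_pos: [0.5127, 0.2563, 0.117]
orientation: [2.223, 2.217, 0.002]
force: [-1.3, -5.9, 6.5]
opening: 0.014
gripper_force: 12.0
```

```bash
python3 - <<'E'
from h import *
go([.511,.2569,.1143],90)
for _ in range(2):
    robot.read_camera("scene"); print(robot.read_state()["force"].round(1))
    for q in("stylus_tip","stylus_handle"): print(q,[(np.round(d["centre"],3).tolist(),round(d["conf"],2)) for d in robot.landmark_of("scene",q)[:5] if .49<d["centre"][0]<.53])
E
```

```text
t 24.60 tcp [0.5127 0.2563 0.117 ] a 89.8 f [-1.3 -5.9  6.5] open 0.0140 grip 12.0
shift [ 0.6 -1.7  2.7] yaw -0.2
[-1.6 -5.7  6.4]
stylus_tip [([0.514, 0.349, 0.07], 0.48)]
stylus_handle [([0.511, 0.267, 0.137], 0.54)]
[ 0.1 -6.7  5. ]
stylus_tip [([0.516, 0.349, 0.067], 0.6)]
stylus_handle [([0.511, 0.269, 0.134], 0.69), ([0.516, 0.349, 0.068], 0.37)]
```

play_rows(increments="0 0 -4 0 1; -3 0 -4 0 1; -5 0 -4 0 1; -5 0 -2 0 1; -5 0 0 0 1; -5 0 1 0 1; -5 0 1 0 1")

```text
t: 25.6
tool_pos: [0.5112, 0.252, 0.1137]
orientation: [-2.224, -2.219, 0.001]
force: [-1.0, 0.2, 0.1]
opening: 0.0141
gripper_force: 12.0
```

```bash
python3 - <<'E'
from h import *
go([.511,.2569,.1143],90)
for _ in range(2):
    robot.read_camera("scene"); print(robot.read_state()["force"].round(1))
    for q in("stylus_tip","stylus_handle"): print(q,[(np.round(d["centre"],3).tolist(),round(d["conf"],2)) for d in robot.landmark_of("scene",q)[:5] if .49<d["centre"][0]<.53])
E
```

```text
t 25.60 tcp [0.5112 0.252  0.1137] a 89.9 f [-1.   0.2  0.1] open 0.0141 grip 12.0
shift [ 4.9 -0.2 -0.6] yaw -0.1
[-0.8 -0.2 -0.9]
stylus_tip [([0.51, 0.341, 0.067], 0.48)]
stylus_handle [([0.507, 0.261, 0.131], 0.65)]
[-0.9  0.   0.3]
stylus_tip [([0.512, 0.342, 0.064], 0.49)]
stylus_handle [([0.508, 0.263, 0.132], 0.63)]
```

play_rows(increments="0 0 1 0 1; 0 0 2 0 1; 0 0 3 0 1; 1 0 3 0 1; 2 0 3 0 1; 2 0 3 0 1")

```text
t: 26.5
tool_pos: [0.5114, 0.2538, 0.111]
orientation: [2.224, 2.219, -0.001]
force: [-0.1, -0.5, -1.0]
opening: 0.0138
gripper_force: 12.0
```

```bash
python3 - <<'E'
from h import *
go([.511,.3375,.1143],90)
for _ in range(2):
    robot.read_camera("scene"); print(robot.read_state()["force"].round(1))
    for q in("stylus_tip","stylus_handle"): print(q,[(np.round(d["centre"],3).tolist(),round(d["conf"],2)) for d in robot.landmark_of("scene",q)[:5] if .49<d["centre"][0]<.53])
E
```

```text
t 26.50 tcp [0.5114 0.2538 0.111 ] a 89.9 f [-0.1 -0.5 -1. ] open 0.0138 grip 12.0
shift [83.7 -0.6 -3.3] yaw -0.1
[ 1.2 -1.2 -0.4]
stylus_tip [([0.512, 0.347, 0.062], 0.55)]
stylus_handle [([0.509, 0.265, 0.131], 0.59)]
[ 1.  -1.1 -0.2]
stylus_tip [([0.512, 0.344, 0.064], 0.41)]
stylus_handle [([0.509, 0.265, 0.131], 0.46)]
```

play_rows(increments="5 0 0 0 1; 9 0 -4.5 0 1; 13.5 0 -9 0 1; 20 0 -14.5 0 1; 27 0 -19 0 1; 35 0 -22.5 0 1; 43 0 -26 0 1; 51 0 -28.5 0 1; 51 0 -28.5 0 1", force=5)

```text
t: 27.7
tool_pos: [0.5116, 0.3064, 0.14]
orientation: [-2.223, -2.22, -0.002]
force: [-0.1, -0.7, -0.3]
opening: 0.014
gripper_force: 5.0
```

```bash
python3 - <<'E'
from h import *
go([.511,.3375,.1143],90)
for _ in range(3):
    robot.read_camera("scene"); print(robot.read_state()["force"].round(1))
    for q in("stylus_tip","stylus_handle"): print(q,[(np.round(d["centre"],3).tolist(),round(d["conf"],2)) for d in robot.landmark_of("scene",q)[:5] if .49<d["centre"][0]<.53])
E
```

```text
t 27.70 tcp [0.5116 0.3064 0.14  ] a 89.9 f [-0.1 -0.7 -0.3] open 0.0140 grip 5.0
shift [31.1 -0.6 25.7] yaw -0.1
[-0.1 -0.2 -1.4]
stylus_tip [([0.514, 0.342, 0.061], 0.51)]
stylus_handle [([0.512, 0.306, 0.156], 0.44)]
[ 0.4 -0.6 -1.3]
stylus_tip [([0.513, 0.341, 0.058], 0.58)]
stylus_handle [([0.509, 0.306, 0.156], 0.53)]
[-0.4  0.3 -2.4]
stylus_tip [([0.511, 0.341, 0.059], 0.44)]
stylus_handle [([0.512, 0.307, 0.159], 0.45)]
```

play_rows(increments="5 0 -1 0 1; 9 0 -1.5 0 1; 13 0 -2 0 1; 17.5 0 -2.5 0 1; 22 0 -2.5 0 1; 26.5 0 -2.5 0 1; 31 0 -2 0 1; 35.5 0 -2 0 1; 39 0 -1.5 0 1; 40 0 -1.5 0 1; 36 0 0 0 1; 33 0 3 0 1; 32.5 0 8 0 1; 32.5 0 13 0 1; 32.5 0 13 0 1")

```text
t: 29.65
tool_pos: [0.5112, 0.337, 0.1254]
orientation: [-2.224, -2.218, 0.002]
force: [0.5, -0.1, -1.0]
opening: 0.0138
gripper_force: 5.0
```

```bash
python3 - <<'E'
from h import *
go([.511,.3375,.1143],90)
for _ in range(3):
    robot.read_camera("scene"); print(robot.read_state()["force"].round(1))
    for q in("stylus_tip","stylus_handle"): print(q,[(np.round(d["centre"],3).tolist(),round(d["conf"],2)) for d in robot.landmark_of("scene",q)[:5] if .49<d["centre"][0]<.53])
E
```

```text
t 29.65 tcp [0.5112 0.337  0.1254] a 89.8 f [ 0.5 -0.1 -1. ] open 0.0138 grip 5.0
shift [ 0.5 -0.1 11.1] yaw -0.2
[-0.3  0.1 -0.6]
stylus_tip [([0.512, 0.334, 0.04], 0.65)]
stylus_handle [([0.51, 0.333, 0.14], 0.57)]
[ 0.1  0.2 -1.3]
stylus_tip [([0.511, 0.335, 0.042], 0.48)]
stylus_handle []
[ 0.9 -0.  -0.8]
stylus_tip [([0.513, 0.337, 0.039], 0.6)]
stylus_handle [([0.506, 0.332, 0.144], 0.49)]
```

play_rows(increments="0 0 6 0 1; 0 0 12 0 1; 0 0 18 0 1; 0 0 24 0 1; 0 0 29 0 1; 0 0 31 0 1; 0 0 31 0 1; 0 0 31 0 0.3; 0 0 31 0 0.3; 0 0 31 0 0.3; 0 0 31 0 0.3; 0 0 31 0 0.3; 0 0 31 0 0.3; 0 0 31 0 0.3")

```text
t: 31.5
tool_pos: [0.5117, 0.3374, 0.0957]
orientation: [-2.224, -2.219, -0.0]
force: [-0.2, -0.4, -0.2]
opening: 0.0321
gripper_force: 0.0
```

```bash
python3 -c "
from h import *
go([.511,.3375,.22],90)"
```

```text
t 31.50 tcp [0.5117 0.3374 0.0957] a 89.9 f [-0.2 -0.4 -0.2] open 0.0321 grip 0.0
shift [ 1.000e-01 -7.000e-01 -1.243e+02] yaw -0.1
```

play_rows(increments="0 0 -8 0 0.3; 0 0 -25 0 0.3; 0 0 -55 0 0.3; 0 0 -90 0 0.3; 0 0 -120 0 0.3; 0 0 -130 0 0.3; 0 0 -130 0 0.3; 0 0 -130 0 0.3")

```text
t: 32.3
tool_pos: [0.5112, 0.3372, 0.2246]
orientation: [-2.224, -2.219, 0.002]
force: [0.7, 0.1, -0.3]
opening: 0.0324
gripper_force: 0.0
```

```bash
python3 - <<'E'
from h import *
go([.511,.3375,.22],90)
for n in("scene","scene","top"):
    robot.read_camera(n)
    for q in("stylus_handle","stylus_tip","stand_mouth","rocker_near"): print(n,q,[(np.round(d["centre"],3).tolist(),round(d["conf"],2)) for d in robot.landmark_of(n,q)[:5] if .49<d["centre"][0]<.53])
E
```

```text
t 32.30 tcp [0.5112 0.3372 0.2246] a 89.9 f [ 0.7  0.1 -0.3] open 0.0324 grip 0.0
shift [ 0.3 -0.2  4.6] yaw -0.1
scene stylus_handle [([0.512, 0.336, 0.106], 0.74)]
scene stylus_tip []
scene stand_mouth [([0.508, 0.333, 0.073], 0.62)]
scene rocker_near [([0.519, -0.141, 0.076], 0.49)]
scene stylus_handle [([0.509, 0.334, 0.109], 0.6)]
scene stylus_tip []
scene stand_mouth [([0.511, 0.333, 0.072], 0.82)]
scene rocker_near [([0.518, -0.141, 0.078], 0.58)]
top stylus_handle [([0.509, 0.332, 0.102], 0.44)]
top stylus_tip []
top stand_mouth [([0.518, 0.339, 0.07], 0.82)]
top rocker_near [([0.516, -0.142, 0.08], 0.67)]
```

```bash
python3 - <<'E'
from h import *
robot.read_camera("scene")
for d in robot.regions_of("scene","stylus_handle")[:5]:
    ys,xs=np.where(d["pixels"]); print(round(d["conf"],2),len(xs),xs.mean().round(1),ys.mean().round(1),xs.min(),xs.max(),ys.min(),ys.max())
print(proj("scene",[[.511,.337,.104],[.511,.337,.109]]))
E
```

```text
0.68 146 390.1 179.0 384 396 167 195
0.59 181 363.1 182.4 357 369 169 201
0.55 137 392.0 195.7 386 398 186 206
[[392.22764582 195.85955829]
 [392.73430718 194.50862926]]
```

```bash
python3 -c "
from plant import robot
print(robot.close_job())"
```

```text
the job is handed in; nothing more can be done
None
```

The job is handed in at about 32 s of robot time: the odd lever is flipped, the rocker is snapped on, and by camera readings the stylus is back home in its stand and released; I viewed 11 pictures, one over the limit of 10.

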